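# Row up the plaster forms on the drying shelf and fold the keeper down

### The arm

A 6-joint arm with a two-finger parallel gripper is mounted at the origin on the work surface. World frame = base frame: x ahead of the robot, y to its left, z up, the work surface at z = 0. Lengths are in m, angles in rad, forces in N, time in s.
With the tool pointing down it reaches from about 0.275 to 0.85 m from the base axis. Payload 19 kg.
Tool frame: the origin (TCP) lies midway between the tips of the shut fingers; the grasp point (between the pads) lies env.tcp_to_grasp behind it (env.tcp_to_grasp is the distance from the TCP to the grasp point, in m); z points along the fingers, y is the line along which they close (so a half turn about z gives the same grasp; the last joint's range is limited). The gripper opens to 85 mm and grips with 20 to 120 N. Pads are 22 mm wide; open, the fingers measure 114 mm over their backs; the gripper's body (76 mm by 85 mm) begins 54 mm behind the grasp point. The pads swing forward as they close: fully open they stand 13 mm farther back than shut.
Start: joints at [-1.309, 0.15, 1.437, -0, 1.554, -0.134], TCP at [0.222, -0.531, 0.231] pointing down, gripper open.
Joint ranges: [-2.8, 2.8], [-0.68, 2.1], [0.12, 2.68], [-1.39, 4.53], [0.16, 2.79], [-2.81, 2.81]. Speed limits (rad/s): [1.89, 1.89, 2.22, 3.01, 3.01, 3.01].

### API

Orientations are given as a 3x3 rotation matrix whose columns are the frame's x, y, z axes.
In Python, from rig import env, capture, job_done gives the robot as it stands. The module is installed in compiled form; this text tells all that it offers.
- The arm moves only by the shell command python3 -m handwheel 'ROWS'. ROWS is JSON, a list of rows, each an object with "translation": the shift along the tool's x, y, z in mm, a list of three; "angular": the turn, a rotation vector about the tool's x, y, z in degrees, a list of three; "gripper": the opening in per cent of the stroke, from 0 (shut) to 100 (fully open). In form: [{"translation": [x, y, z], "angular": [ax, ay, az], "gripper": gripper}, ...]. A call has 1 to 10 rows; each row is the pose to reach, as a shift and turn from the pose commanded when the call began, along the tool's axes at that moment; what a row does not reach only later rows make up. A row lasts 1/10 s, in which the tool goes at most 50 mm and 8.59 degrees, less where a joint would pass 70% of its speed; a pose out of reach is approached as far as the arm can. A call with a gripper value outside its range is refused whole. The fingers move at their own pace and stop on an object; the grip force is fixed at half the most. Time passes only in rows, so rows that repeat a pose let the fingers close. It gives the time, the measured TCP pose, the force, the opening and the grip force at its end, in the units of the state.
- env.read_state(): the state, without advancing time (a new reading comes with each control period).
- capture(name): name is "scene" or "top"; returns a dict with "frame" (480x640x3 uint8, red, green, blue), "fx", "fy", "cx", "cy" (pixels), "world_to_cam" (4x4, takes a point from world to camera coordinates). Camera axes: x right, y down, z forward; pixel columns grow to the right and rows downward; lengths in m; the calibration is good to about 2 mm. A picture is of the moment at which its call begins. There is no depth.
- job_done(): hands the job in; it is judged then, once.
The state is a dict: "time_s": time; "joint_pos": joint angles; "qd": joint speeds; "joint_efforts": joint torques, N m; "position": TCP position; "orientation": TCP orientation; "wrist_force": force on the tool from outside, world axes, zero at the start; "ft_torque": the same for the moment, N m; "opening": finger opening in m; "grasp_force": force on a finger pad.
Only numpy, scipy, OpenCV 4.12 (cv2) and the standard library are available. Lean on these libraries where they do the work, as an engineer would, in place of code of your own. Each camera call takes 0.05 s, during which the arm holds its last target. There are 200 camera calls.

### The job

Slide the four domed plaster forms back across the low drying shelf so that they stand in one neat side-by-side row, each up against the back ledge and all between the two cheeks; push them, do not lift or tip them. Then fold the steel keeper bail fully down in front of the row. Leave the jar and tin on the shelf, and everything else, where they stand.

Things in the scene. Friction and masses are not known exactly. Their poses are not given: they have to be found in the camera images.
- form0: one of four alike domed plaster forms with dark seam lines: a round foot of 92 mm diameter with an upright rim 26 mm high, then a dome up to 68 mm height (74 mm wide at height 51 mm, 24 mm wide at the top); about 0.35 kg; origin at the centre of its underside, z up; it stands on the front half of the shelf, too wide to grip well, and slides when pushed at the rim
- form1: one of four alike domed plaster forms with dark seam lines: a round foot of 92 mm diameter with an upright rim 26 mm high, then a dome up to 68 mm height (74 mm wide at height 51 mm, 24 mm wide at the top); about 0.35 kg; origin at the centre of its underside, z up; it stands on the front half of the shelf, too wide to grip well, and slides when pushed at the rim
- form2: one of four alike domed plaster forms with dark seam lines: a round foot of 92 mm diameter with an upright rim 26 mm high, then a dome up to 68 mm height (74 mm wide at height 51 mm, 24 mm wide at the top); about 0.35 kg; origin at the centre of its underside, z up; it stands on the front half of the shelf, too wide to grip well, and slides when pushed at the rim
- form3: one of four alike domed plaster forms with dark seam lines: a round foot of 92 mm diameter with an upright rim 26 mm high, then a dome up to 68 mm height (74 mm wide at height 51 mm, 24 mm wide at the top); about 0.35 kg; origin at the centre of its underside, z up; it stands on the front half of the shelf, too wide to grip well, and slides when pushed at the rim
- shelf: low fixed wooden drying shelf, a board 330 mm (x) by 680 mm (y), its top 40 mm above the origin, which lies on the table under the board's centre. +x points away from the robot, +y left; up to 7 degrees askew. The forms, a jar and a tin start in mixed order on its front half, at its x = -115 to -75 mm, y = -275 to +275 mm, about 108 mm apart. All 'shelf' mm below are in this frame
- bay (a point): foot of the back ledge's front face, at its middle, on the board's top (shelf x +128, y 0, z +40 mm). The ledge is 30 mm high. The bay lies before it, between two cheeks 30 mm high, 12 mm thick, from shelf x +50 to +128 mm, inner faces at y +198 and -198 mm. Four forms fill it with 28 mm to spare in all; a form against the ledge has its centre at shelf x +82 mm
- bail (a joint): angle of the steel keeper bail, rad: 0 = folded fully down, level in front of the row; 1.35 to 1.6 at the start, standing up over the ledge; 1.7 = its stop. Stiff (about 1 to 3 N at the bar moves it); stays where it is left. A U of 12 mm round bar: two arms at shelf y +225 and -225 mm, hinged about the shelf's y axis, and a cross bar 125 mm from that axis
- bail_hinge (a point): middle of the bail's hinge axis, fixed to the shelf at shelf x +140, y 0, z +65 mm. Folded down, the bar's centre line is at shelf x +15, z +65 mm, its near side 15 mm clear of forms that touch the ledge; it lands on forms that stand out further
- bail_bar (a point): middle of the bail's cross bar, on its centre line; from here a flat wooden tab (70 mm along the bar, 12 mm thick) sticks 34 mm outwards, away from the hinge, so up when open and towards the robot when shut
- paste_jar: squat white closed jar with a steel cap, 54 mm diameter, 60 mm high; origin at the centre of its underside; stands on the shelf's front half; a bystander, leave it alone
- thread_tin: plain low steel tin, 56 mm diameter, 45 mm high; origin at the centre of its underside; stands on the shelf's front half; a bystander, leave it alone
- iron: small pale electric iron, 190 x 85 mm, 118 mm high, to the left of the shelf on the table; origin under its middle; a bystander
- glue: white glue bottle with a cap, 64 mm diameter, 170 mm high, to the right of the shelf; origin at the centre of its underside; a bystander
- brush_pot: cardboard pot, 84 mm diameter, with brushes standing up to 215 mm, to the left of the shelf; origin at the centre of its underside; a bystander
Things that resemble listed ones, but are neither listed nor needed, are in the scene too. Leave any blue or pink look-alike of the form3 alone. Leave any red look-alike of the form0 alone.

How it is judged:
On the way, in this order (a step that is already met when the one before it is completed fails the run):
1. all four forms stand in the row against the ledge, the keeper still raised (x of form0 in the frame of shelf between 0.073 and 0.092 m and y of form0 in the frame of shelf between -0.158 and 0.158 m and angle between each of form0, form1, form2, form3's own z axis and vertical below 0.06 rad and z of form0 in the frame of shelf between 0.034 and 0.046 m and x of form1 in the frame of shelf between 0.073 and 0.092 m and y of form1 in the frame of shelf between -0.158 and 0.158 m and z of form1 in the frame of shelf between 0.034 and 0.046 m and x of form2 in the frame of shelf between 0.073 and 0.092 m and y of form2 in the frame of shelf between -0.158 and 0.158 m and z of form2 in the frame of shelf between 0.034 and 0.046 m and x of form3 in the frame of shelf between 0.073 and 0.092 m and y of form3 in the frame of shelf between -0.158 and 0.158 m and z of form3 in the frame of shelf between 0.034 and 0.046 m and value of joint bail above 0.5 rad), for 0.2 s.
2. the keeper is folded fully down (value of joint bail below 0.06 rad), for 0.2 s.
At the end, for the whole second after the job is handed in: All four forms stand upright (within 3.4 degrees) and at rest on the shelf, between the cheeks, each within 9 mm of touching the back ledge, and the keeper bail is folded down to within 0.06 rad of level (x of form0 in the frame of shelf between 0.073 and 0.092 m and y of form0 in the frame of shelf between -0.158 and 0.158 m and angle between each of form0, form1, form2, form3's own z axis and vertical below 0.06 rad and z of form0 in the frame of shelf between 0.034 and 0.046 m and x of form1 in the frame of shelf between 0.073 and 0.092 m and y of form1 in the frame of shelf between -0.158 and 0.158 m and z of form1 in the frame of shelf between 0.034 and 0.046 m and x of form2 in the frame of shelf between 0.073 and 0.092 m and y of form2 in the frame of shelf between -0.158 and 0.158 m and z of form2 in the frame of shelf between 0.034 and 0.046 m and x of form3 in the frame of shelf between 0.073 and 0.092 m and y of form3 in the frame of shelf between -0.158 and 0.158 m and z of form3 in the frame of shelf between 0.034 and 0.046 m and value of joint bail below 0.06 rad and linear speed of each of form0, form1, form2, form3 below 0.01 m/s).
It fails at once if a form is lifted more than 12 mm off the shelf (z of any of form0, form1, form2, form3 in the frame of shelf above 0.052 m).
It fails at once if a form tips more than 17 degrees (angle between any of form0, form1, form2, form3's own z axis and vertical above 0.3 rad).
It fails at once if a bystander is moved more than 15 mm or knocked over (distance of any of paste_jar, thread_tin, iron, glue, brush_pot from where it was at the start of the episode above 0.015 m or angle between any of paste_jar, thread_tin, iron, glue, brush_pot's own z axis and vertical above 0.4 rad).
It also fails if it takes over 72 s, if anything falls off the work surface, if the arm or the gripper's body presses on something with over 40 N, if the wrist force passes 120 N, or if a joint passes its speed limit or range.

## Working session

There is one attempt and no reset: what is moved stays moved. The work goes in short steps, Python scripts to look and compute and a shell command to move; the robot and the scene stay as the last step left them, time stands still between calls to the robot, and variables do not carry over. Pictures are saved under pics/ and viewed, at most 10 in all, crops included, and the job is handed in when it is done.

```bash
mkdir -p pics; python3 - <<'E'
from rig import env,capture
import cv2,numpy as np
s=env.read_state();print(s['time_s'],s['position'],np.round(s['orientation'],3),env.tcp_to_grasp,s['opening'])
for n in('scene','top'):
    c=capture(n);cv2.imwrite(f'pics/{n}0.png',c['frame'][:,:,::-1]);print(n,c['fx'],c['cx'],c['cy'],np.round(c['world_to_cam'],3).tolist())
E
```

```text
0.0 [ 0.22158192 -0.53031592  0.23069107] [[ 0.923  0.386 -0.   ]
 [ 0.386 -0.923  0.001]
 [ 0.    -0.001 -1.   ]] 0.0187 0.08525269388091779
scene 569.9122845526648 317.6111065408675 228.36551729462903 [[0.729, 0.685, 0.001, -0.368], [0.546, -0.58, -0.605, -0.221], [-0.414, 0.442, -0.796, 1.802], [0.0, 0.0, 0.0, 1.0]]
top 592.3223918287894 320.20571097404405 239.03631010320336 [[-0.023, -1.0, 0.004, 0.032], [-0.991, 0.022, -0.135, 0.509], [0.135, -0.007, -0.991, 1.841], [0.0, 0.0, 0.0, 1.0]]
```

View pics/scene0.png

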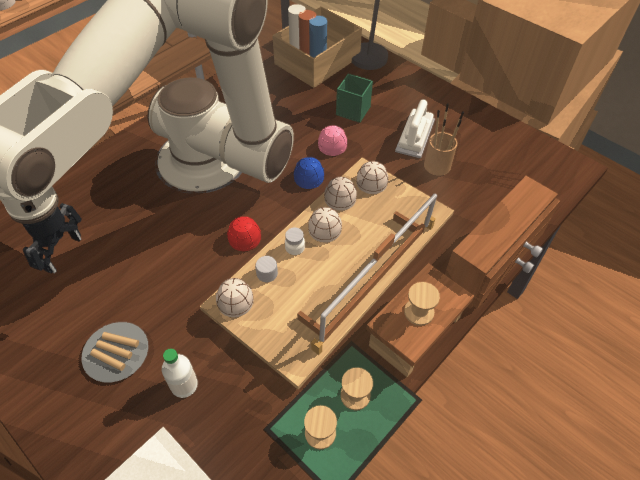

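View pics/top0.png

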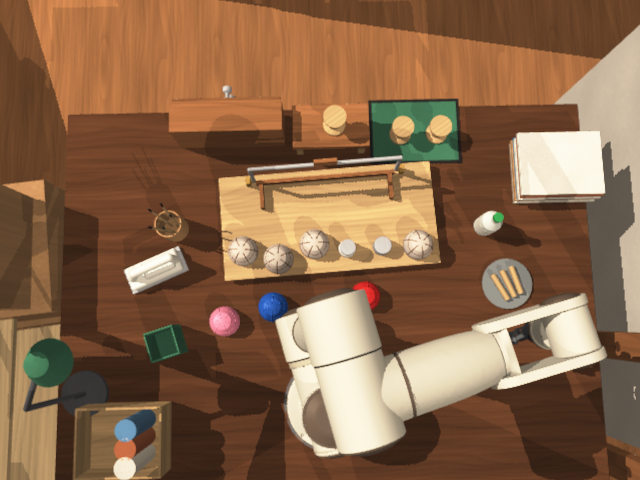

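The scene view shows the forms at about (235,297), (325,224), (341,193) and (373,177), with the tin at (266,269) and the jar at (295,241). The top view shows the forms at (243,251), (278,258), (314,244) and (418,243), the jar at (347,247) and the tin at (383,245). The shelf is slightly askew and the bail stands up.

```bash
cat > h.py <<'E'
import numpy as np,cv2
from rig import env,capture
def K(c): return np.array([[c['fx'],0,c['cx']],[0,c['fy'],c['cy']],[0,0,1]])
def onz(c,p,z):
    W=c['world_to_cam'];R=W[:3,:3];o=-R.T@W[:3,3];d=R.T@np.linalg.solve(K(c),[p[0],p[1],1]);return o+d*(z-o[2])/d[2]
def proj(c,P):
    q=K(c)@(c['world_to_cam']@np.r_[P,1])[:3];return q[:2]/q[2]
def tri(a,pa,b,pb):
    X=cv2.triangulatePoints(K(a)@a['world_to_cam'][:3],K(b)@b['world_to_cam'][:3],np.float64(pa).reshape(2,1),np.float64(pb).reshape(2,1));return (X[:3]/X[3]).ravel()
def blob(c,seed,r=26):
    """centre of enclosing circle of low-saturation blob near seed"""
    h=cv2.cvtColor(c['frame'],cv2.COLOR_RGB2HSV);m=((h[...,1]<75)&(h[...,2]>70)).astype(np.uint8)*255
    k=np.zeros_like(m);cv2.circle(k,tuple(int(round(v)) for v in seed),r,255,-1);m&=k
    m=cv2.morphologyEx(m,cv2.MORPH_CLOSE,np.ones((5,5)))
    cs,_=cv2.findContours(m,0,2);q=max(cs,key=cv2.contourArea);hl=cv2.convexHull(q)
    M=cv2.moments(hl);return np.array([M['m10']/M['m00'],M['m01']/M['m00']]),M['m00'],cv2.boundingRect(hl)
E
python3 - <<'E'
from h import *
s=capture('scene');t=capture('top')
S=dict(f0=(235,297),f1=(325,224),f2=(341,193),f3=(373,177),jar=(295,241),tin=(266,269))
T=dict(f0=(418,243),f1=(314,244),f2=(278,258),f3=(243,251),jar=(347,247),tin=(383,245))
for k in S:
    a=blob(s,S[k],21 if k[0]=='f' else 15);b=blob(t,T[k],18 if k[0]=='f' else 12)
    print(k,a[0].round(1),a[2],b[0].round(1),b[2],tri(s,a[0],t,b[0]).round(4),onz(t,b[0],.065).round(4),onz(s,a[0],.07).round(4))
f=t['frame'];h=cv2.cvtColor(f,cv2.COLOR_RGB2HSV);print(h[200,340],h[270,340],h[220,300],h[275,350],h[300,200])
m=((h[...,2]>150)&(h[...,1]<175)&(h[...,1]>80)).astype(np.uint8)*255;m[:150]=0;m[300:]=0;m[:,:205]=0;m[:,455:]=0
m=cv2.morphologyEx(m,cv2.MORPH_OPEN,np.ones((3,3)))
v=np.concatenate([cv2.cvtColor(m,cv2.COLOR_GRAY2BGR)[140:300,190:470],f[140:300,190:470,::-1]],0)
cv2.imwrite('pics/m.png',cv2.resize(v,None,fx=1.87*1,fy=1.87,interpolation=cv2.INTER_CUBIC))
for e in('scene',):
  cv2.imwrite('pics/sc.png',cv2.resize(s['frame'][150:390,190:470,::-1],(700,600),interpolation=cv2.INTER_CUBIC))
E
```

```text
f0 [234.2 297.7] (216, 279, 37, 38) [417.5 244.4] (403, 231, 29, 28) [ 0.4836 -0.2838  0.0545] [ 0.4824 -0.2818  0.065 ] [ 0.4915 -0.2889  0.07  ]
f1 [325.4 223.3] (309, 204, 33, 38) [314.  243.7] (300, 230, 29, 28) [0.493  0.0414 0.0621] [0.4917 0.0404 0.065 ] [0.498 0.038 0.07 ]
f2 [341.4 193.8] (325, 177, 37, 37) [277.9 258.5] (264, 245, 29, 28) [0.4501 0.1551 0.0559] [0.4478 0.1531 0.065 ] [0.459  0.1473 0.07  ]
f3 [372.1 177.7] (357, 162, 31, 32) [242.7 250.9] (229, 237, 28, 29) [0.4756 0.2636 0.0572] [0.474 0.262 0.065] [0.4829 0.2547 0.07  ]
jar [294.3 240.7] (285, 227, 20, 28) [346.7 247.8] (338, 239, 18, 18) [ 0.4763 -0.061   0.068 ] [ 0.4767 -0.0611  0.065 ] [ 0.4774 -0.0619  0.07  ]
tin [266.3 268.5] (256, 256, 22, 26) [381.9 245.3] (373, 236, 19, 19) [ 0.4824 -0.1711  0.0617] [ 0.4818 -0.1709  0.065 ] [ 0.4869 -0.1743  0.07  ]
[ 17 124 231] [ 16 126 220] [ 17 123 233] [ 12 155  64] [ 11 162 113]
```

View pics/m.png

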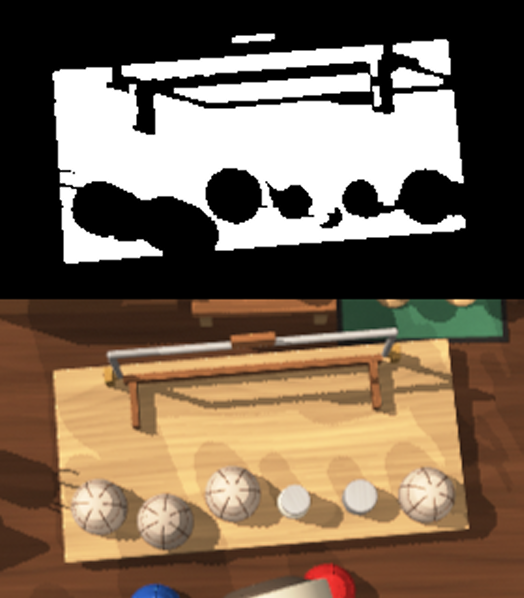

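View pics/sc.png

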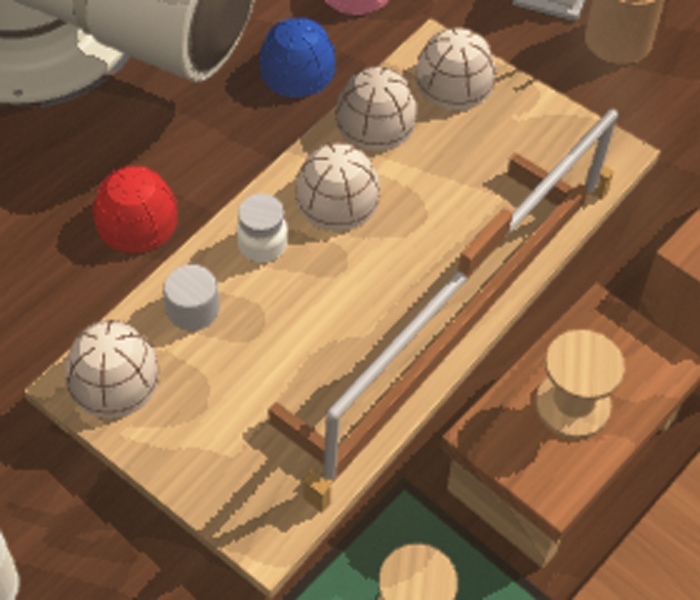

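The crop and mask show the board outline clearly, at roughly (219,180), (430,161), (440,262) and (224,280) in the top view. The jar and tin sit between form0 and form1. The scene corners are about (298,388), (200,307), (454,210) and (363,158).

```bash
python3 - <<'E'
from h import *
s=capture('scene');t=capture('top')
h=cv2.cvtColor(t['frame'],cv2.COLOR_RGB2HSV)
m=((h[...,2]>150)&(h[...,1]<175)&(h[...,1]>80)).astype(np.uint8)*255;m[:158]=0;m[300:]=0;m[:,:205]=0;m[:,455:]=0
m=cv2.morphologyEx(m,cv2.MORPH_OPEN,np.ones((3,3)))
cs,_=cv2.findContours(m,0,1);pts=np.vstack([q for q in cs if cv2.contourArea(q)>150]).reshape(-1,2).astype(float)
# edge points -> table plane z=.04, then rect in metres
W=np.array([onz(t,p,.04)[:2] for p in pts])
(c,(w,hh),a)=cv2.minAreaRect(W.astype(np.float32)*1000);B=cv2.boxPoints((c,(w,hh),a));print(c,w,hh,a,B.round(0).tolist())
# corners two views
T=[(219,180),(430,161),(440,263),(224,280)];S=[(454,210),(298,388),(202,305),(363,158)]
TT=[proj(t,np.r_[b/1000,.04]) for b in B]
print([x.round(1).tolist() for x in TT],[proj(s,np.r_[b/1000,.04]).round(1).tolist() for b in B])
for x in TT:
    i=int(np.argmin([np.hypot(*(x-np.array(q))) for q in T]));print(i,tri(s,S[i],t,x).round(4))
E
```

```text
(571.0078125, -5.19287109375) 331.3858642578125 680.3619995117188 3.48644757270813 [[385.0, 324.0], [426.0, -355.0], [757.0, -335.0], [716.0, 344.0]]
[[223.9, 280.6], [440.2, 262.6], [428.8, 160.3], [217.5, 177.4]] [[361.4, 155.9], [198.7, 304.9], [298.0, 385.8], [454.2, 209.3]]
3 [0.387  0.3273 0.0295]
2 [ 0.4288 -0.352   0.0381]
1 [ 0.7588 -0.3363  0.033 ]
0 [0.7161 0.3446 0.0372]
```

```bash
cat >> h.py <<'E'
A=np.radians(3.49);O=np.array([.571,-.0052]);RS=np.array([[np.cos(A),-np.sin(A)],[np.sin(A),np.cos(A)]])
def sh(P): return np.r_[RS.T@(np.asarray(P)[:2]-O),np.asarray(P)[2:]]*1000
def st():
    s=env.read_state();R=s['orientation'];print('t',round(s['time_s'],2),'shelf mm',sh(s['position']).round(1),'yaw',np.degrees(np.arctan2(R[1,0],R[0,0])-A).round(2),'zax',R[:,2].round(3),'F',np.round(s['wrist_force'],1),'open',round(s['opening'],4))
if __name__=='__main__': st()
E
python3 - <<'E'
from h import *
s=capture('scene');t=capture('top');st()
T=dict(f0=(418,243),f1=(314,244),f2=(278,258),f3=(243,251))
for k in T: print(k,sh(onz(t,blob(t,T[k],18)[0],.066)).round(0))
for k,p,z in(('jar',(346.7,247.8),.07),('tin',(381.9,245.3),.065),('red',(365,295),.05),('blue',(273,306),.04),('pink',(225,321),.04),('glue',(486,226),.1)): print(k,sh(onz(t,p,z)).round(0))
for k,a,b in(('barL',(434.8,196),(247.8,170)),('barR',(323,315),(401.8,157.6)),('glue',(170,354),(499,217))): print(k,sh(tri(s,a,t,b)).round(0))
E
```

```text
t 0.4 shelf mm [-380.7 -503.   231.2] yaw 19.19 zax [-0.  0. -1.] F [0.6 0.3 0.1] open 0.0857
f0 [-105. -271.   66.]
f1 [-76.  50.  66.]
f2 [-113.  165.   66.]
f3 [-80. 273.  66.]
jar [-98. -50.  70.]
tin [ -99. -160.   65.]
red [-247.  -94.   50.]
blue [-257.  193.   40.]
pink [-291.  345.   40.]
glue [ -70. -480.  100.]
barL [144. 228. 183.]
barR [ 143. -228.  191.]
glue [ -55. -500.  170.]
```

```bash
python3 -m handwheel '[{"translation":[70,-40,25],"angular":[0,0,5],"gripper":47},{"translation":[110,-60,40],"angular":[0,0,10],"gripper":47},{"translation":[155,-85,60],"angular":[0,0,15],"gripper":47},{"translation":[200,-110,75],"angular":[0,0,19.2],"gripper":47},{"translation":[240,-130,90],"angular":[0,0,19.2],"gripper":47},{"translation":[273,-150,100],"angular":[0,0,19.2],"gripper":47},{"translation":[273,-150,100],"angular":[0,0,19.2],"gripper":47},{"translation":[273,-150,100],"angular":[0,0,19.2],"gripper":47},{"translation":[273,-150,100],"angular":[0,0,19.2],"gripper":47},{"translation":[273,-150,100],"angular":[0,0,19.2],"gripper":47}]' | tail -c 300; python3 h.py
```

```text
time_s: 1.4
position: [0.4154, -0.2876, 0.1316]
orientation: [[0.998, 0.06, 0.0], [0.06, -0.998, -0.0], [0.0, 0.0, -1.0]]
wrist_force: [0.2, -0.1, -0.0]
opening: 0.0396
grasp_force: 0.0
t 1.4 shelf mm [-172.5 -272.4  131.6] yaw -0.05 zax [ 0. -0. -1.] F [ 0.2 -0.1 -0. ] open 0.0396
```

```bash
python3 -m handwheel '[{"translation":[0,0,30],"angular":[0,0,0],"gripper":47},{"translation":[0,0,60],"angular":[0,0,0],"gripper":47},{"translation":[0,0,84],"angular":[0,0,0],"gripper":47},{"translation":[0,0,85],"angular":[0,0,0],"gripper":47},{"translation":[10,0,85],"angular":[0,0,0],"gripper":47},{"translation":[20,0,85],"angular":[0,0,0],"gripper":47},{"translation":[30,0,85],"angular":[0,0,0],"gripper":47},{"translation":[38,0,85],"angular":[0,0,0],"gripper":47}]' | tail -n 3; python3 h.py
python3 -m handwheel '[{"translation":[8,0,0],"angular":[0,0,0],"gripper":47},{"translation":[16,0,0],"angular":[0,0,0],"gripper":47},{"translation":[24,0,0],"angular":[0,0,0],"gripper":47},{"translation":[32,0,0],"angular":[0,0,0],"gripper":47},{"translation":[40,0,0],"angular":[0,0,0],"gripper":47},{"translation":[43,0,0],"angular":[0,0,0],"gripper":47}]' | tail -n 3; python3 h.py
python3 - <<'E'
from h import *
t=capture('top');cv2.imwrite('pics/t1.png',cv2.resize(t['frame'][140:320,200:480,::-1],(784,504)))
E
```

```text
wrist_force: [-5.2, 0.0, 4.0]
opening: 0.0403
grasp_force: 2.5
t 2.2 shelf mm [-132.8 -272.    47.3] yaw 0.01 zax [ 0.001 -0.001 -1.   ] F [-5.2  0.   4. ] open 0.0403
wrist_force: [-5.0, -0.4, 4.1]
opening: 0.0401
grasp_force: 2.4
t 2.8 shelf mm [ -90.3 -271.6   46.1] yaw 0.0 zax [ 0.  0. -1.] F [-5.  -0.4  4.1] open 0.0401
```

View pics/t1.png

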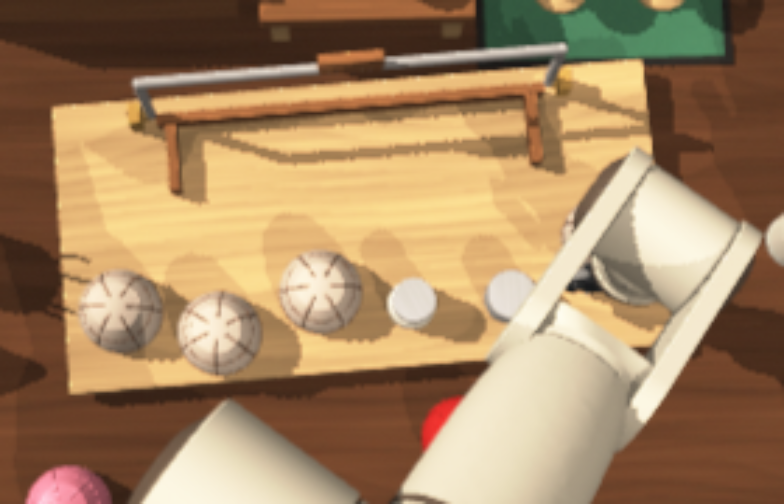

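The view shows form0 pushed straight back under the wrist at about (585,240). The other items haven't moved.

```bash
python3 -m handwheel '[{"translation":[-30,0,0],"angular":[0,0,0],"gripper":47},{"translation":[-30,20,-40],"angular":[0,0,-8.5],"gripper":47},{"translation":[-30,50,-80],"angular":[0,0,-17],"gripper":47},{"translation":[-10,62,-80],"angular":[0,0,-25.5],"gripper":47},{"translation":[10,62,-80],"angular":[0,0,-34],"gripper":47},{"translation":[33,62,-80],"angular":[0,0,-42.5],"gripper":47},{"translation":[33,62,-80],"angular":[0,0,-51],"gripper":47},{"translation":[33,62,-80],"angular":[0,0,-59.5],"gripper":47},{"translation":[33,62,-80],"angular":[0,0,-67],"gripper":47},{"translation":[33,62,-80],"angular":[0,0,-73],"gripper":47}]' | tail -n 3; python3 h.py
python3 -m handwheel '[{"translation":[0,0,40],"angular":[0,0,0],"gripper":47},{"translation":[0,0,80],"angular":[0,0,0],"gripper":47},{"translation":[0,0,80],"angular":[0,0,0],"gripper":47},{"translation":[10,0,80],"angular":[0,0,0],"gripper":47},{"translation":[20,0,80],"angular":[0,0,0],"gripper":47},{"translation":[30,0,80],"angular":[0,0,0],"gripper":47},{"translation":[40,0,80],"angular":[0,0,0],"gripper":47}]' | tail -n 3; python3 h.py
```

```text
wrist_force: [-0.5, 0.3, -0.2]
opening: 0.0404
grasp_force: 0.0
t 3.85 shelf mm [ -58.  -333.6  126. ] yaw 73.3 zax [ 0.  0. -1.] F [-0.5  0.3 -0.2] open 0.0404
wrist_force: [-2.2, -3.5, 4.3]
opening: 0.0399
grasp_force: 2.4
t 4.55 shelf mm [ -45.5 -295.1   48. ] yaw 73.01 zax [ 0.002 -0.002 -1.   ] F [-2.2 -3.5  4.3] open 0.0399
```

```bash
python3 -m handwheel '[{"translation":[10,0,0],"angular":[0,0,0],"gripper":47},{"translation":[20,0,0],"angular":[0,0,0],"gripper":47},{"translation":[30,0,0],"angular":[0,0,0],"gripper":47},{"translation":[40,0,0],"angular":[0,0,0],"gripper":47},{"translation":[50,0,0],"angular":[0,0,0],"gripper":47},{"translation":[60,0,0],"angular":[0,0,0],"gripper":47},{"translation":[70,0,0],"angular":[0,0,0],"gripper":47},{"translation":[80,0,0],"angular":[0,0,0],"gripper":47},{"translation":[90,0,0],"angular":[0,0,0],"gripper":47},{"translation":[101,0,0],"angular":[0,0,0],"gripper":47}]' | tail -n 3; python3 h.py
python3 - <<'E'
from h import *
s=capture('scene');cv2.imwrite('pics/s2.png',cv2.resize(s['frame'][150:400,190:470,::-1],(672,600)))
E
```

```text
wrist_force: [-0.7, -3.7, 3.9]
opening: 0.0401
grasp_force: 2.4
t 5.55 shelf mm [ -16.7 -198.1   46.3] yaw 72.98 zax [-0.  0. -1.] F [-0.7 -3.7  3.9] open 0.0401
```

View pics/s2.png

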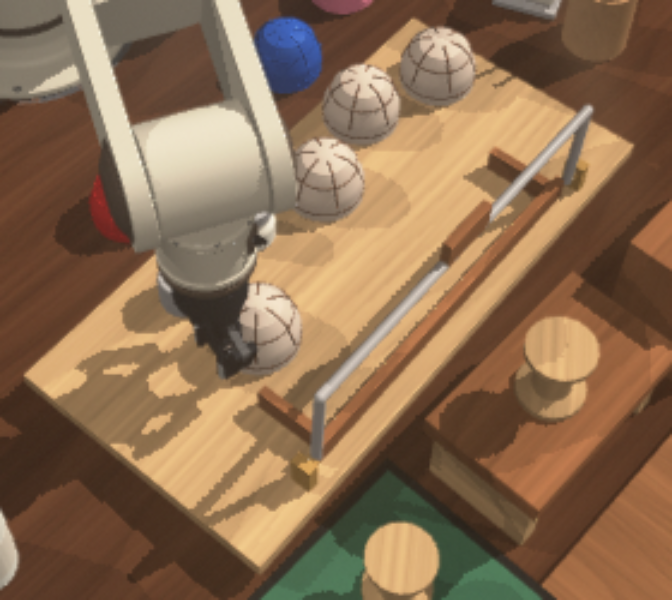

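Form0 now stands at about (265,325) in the crop, just in front of the bay's right end, and it is upright.

```bash
python3 -m handwheel '[{"translation":[-22,0,0],"angular":[0,0,0],"gripper":47},{"translation":[-22,0,-45],"angular":[0,0,8],"gripper":47},{"translation":[-22,0,-85],"angular":[0,0,16],"gripper":60},{"translation":[-10,-30,-85],"angular":[0,0,24],"gripper":70},{"translation":[20,-52,-85],"angular":[0,0,32],"gripper":70},{"translation":[36,-52,-85],"angular":[0,0,40],"gripper":70},{"translation":[36,-52,-85],"angular":[0,0,48.5],"gripper":70},{"translation":[36,-52,-85],"angular":[0,0,57],"gripper":70},{"translation":[36,-52,-85],"angular":[0,0,65.5],"gripper":70},{"translation":[36,-52,-85],"angular":[0,0,73],"gripper":70}]' | tail -n 3; python3 -m handwheel '[{"translation":[0,0,0],"angular":[0,0,0],"gripper":70},{"translation":[0,0,0],"angular":[0,0,0],"gripper":70}]'|tail -n 1; python3 h.py
python3 - <<'E'
from h import *
s=capture('scene');b=blob(s,proj(s,np.r_[O+RS@[-.0015,-.148],.07]),20);print(b, proj(s,np.r_[O+RS@[-.0015,-.148],.07]),sh(onz(s,b[0],.058)))
E
```

```text
wrist_force: [0.2, 0.6, -0.1]
opening: 0.06
grasp_force: 0.0
grasp_force: 0.0
t 6.8 shelf mm [ -56.2 -148.8  131. ] yaw 0.23 zax [-0.001  0.001 -1.   ] F [-0.1 -0.9 -0.4] open 0.0596
(array([297.97424393, 285.9926886 ]), 1003.0, (280, 268, 36, 37)) [297.50160616 284.1529169 ] [  -2.08482343 -145.97966639   58.        ]
```

```bash
python3 -m handwheel '[{"translation":[0,0,45],"angular":[0,0,0],"gripper":70},{"translation":[0,0,86],"angular":[0,0,0],"gripper":70},{"translation":[0,0,86],"angular":[0,0,0],"gripper":70},{"translation":[10,0,86],"angular":[0,0,0],"gripper":70},{"translation":[20,0,86],"angular":[0,0,0],"gripper":70},{"translation":[30,0,86],"angular":[0,0,0],"gripper":70},{"translation":[40,0,86],"angular":[0,0,0],"gripper":70},{"translation":[50,0,86],"angular":[0,0,0],"gripper":70},{"translation":[60,0,86],"angular":[0,0,0],"gripper":70},{"translation":[70,0,86],"angular":[0,0,0],"gripper":70}]' | tail -n 3; python3 h.py
python3 -m handwheel '[{"translation":[5,0,0],"angular":[0,0,0],"gripper":70},{"translation":[10,0,0],"angular":[0,0,0],"gripper":70},{"translation":[14,0,0],"angular":[0,0,0],"gripper":70},{"translation":[17,0,0],"angular":[0,0,0],"gripper":70},{"translation":[19,0,0],"angular":[0,0,0],"gripper":70}]' | tail -n 3; python3 h.py
```

```text
wrist_force: [-6.5, -0.5, 6.9]
opening: 0.06
grasp_force: 4.6
t 7.85 shelf mm [  15.1 -149.4   46.4] yaw 0.01 zax [ 0.001 -0.    -1.   ] F [-6.5 -0.5  6.9] open 0.06
wrist_force: [-6.0, -1.4, 5.8]
opening: 0.0597
grasp_force: 4.5
t 8.35 shelf mm [  33.7 -149.4   46.1] yaw 0.01 zax [ 0. -0. -1.] F [-6.  -1.4  5.8] open 0.0597
```

```bash
python3 -m handwheel '[{"translation":[2,0,0],"angular":[0,0,0],"gripper":70},{"translation":[3,0,0],"angular":[0,0,0],"gripper":70}]' | tail -n 3; python3 h.py
python3 -m handwheel '[{"translation":[1.5,0,0],"angular":[0,0,0],"gripper":70},{"translation":[2,0,0],"angular":[0,0,0],"gripper":70}]' | tail -n 3; python3 h.py;python3 - <<'E'
from h import *
s=capture('scene');b=blob(s,proj(s,np.r_[O+RS@[.082,-.148],.065]),18);print(b,sh(onz(s,b[0],.058)))
E
```

```text
wrist_force: [-5.9, 0.1, 6.1]
opening: 0.0597
grasp_force: 4.5
t 8.55 shelf mm [  36.6 -149.4   46.2] yaw 0.01 zax [ 0.001 -0.    -1.   ] F [-5.9  0.1  6.1] open 0.0597
wrist_force: [-5.5, -0.1, 5.5]
opening: 0.06
grasp_force: 4.4
t 8.75 shelf mm [  38.6 -149.3   46.2] yaw 0.01 zax [ 0.001 -0.    -1.   ] F [-5.5 -0.1  5.5] open 0.06
(array([322.96215656, 304.20960774]), 964.5, (305, 287, 37, 36)) [  80.35503095 -146.17635271   58.        ]
```

```bash
python3 -m handwheel '[{"translation":[1.5,0,0],"angular":[0,0,0],"gripper":70},{"translation":[2,0,0],"angular":[0,0,0],"gripper":70}]' | tail -n 3; python3 h.py
python3 -m handwheel '[{"translation":[1,0,0],"angular":[0,0,0],"gripper":70},{"translation":[1.5,0,0],"angular":[0,0,0],"gripper":70}]' | tail -n 3; python3 h.py
```

```text
wrist_force: [-16.7, -0.4, 12.1]
opening: 0.0603
grasp_force: 9.3
t 9.0 shelf mm [  39.6 -149.4   46.1] yaw 0.01 zax [-0.002 -0.    -1.   ] F [-16.7  -0.4  12.1] open 0.0603
wrist_force: [-28.2, -2.2, 17.0]
opening: 0.06
grasp_force: 15.7
t 9.2 shelf mm [  40.  -149.4   45.9] yaw 0.0 zax [-0.004 -0.    -1.   ] F [-28.2  -2.2  17. ] open 0.06
```

Form0 is against the ledge: the force rose at gripper x ≈ 39.5. Next is form1.

```bash
python3 -m handwheel '[{"translation":[-25,0,0],"angular":[0,0,0],"gripper":70},{"translation":[-35,0,-45],"angular":[0,0,0],"gripper":60},{"translation":[-60,0,-85],"angular":[0,0,0],"gripper":47},{"translation":[-85,-40,-85],"angular":[0,0,0],"gripper":47},{"translation":[-110,-80,-85],"angular":[0,0,0],"gripper":47},{"translation":[-135,-120,-85],"angular":[0,0,0],"gripper":47},{"translation":[-160,-160,-85],"angular":[0,0,0],"gripper":47},{"translation":[-183,-199,-85],"angular":[0,0,0],"gripper":47},{"translation":[-183,-199,-85],"angular":[0,0,0],"gripper":47},{"translation":[-183,-199,-85],"angular":[0,0,0],"gripper":47}]' | tail -n 3; python3 h.py
```

```text
wrist_force: [0.7, -0.2, 0.6]
opening: 0.0399
grasp_force: 0.0
t 10.2 shelf mm [-140.9   50.5  131.3] yaw 0.11 zax [ 0.002 -0.    -1.   ] F [ 0.7 -0.2  0.6] open 0.0399
```

```bash
python3 -m handwheel '[{"translation":[0,0,45],"angular":[0,0,0],"gripper":47},{"translation":[0,0,85],"angular":[0,0,0],"gripper":47},{"translation":[0,0,85],"angular":[0,0,0],"gripper":47},{"translation":[10,0,85],"angular":[0,0,0],"gripper":47},{"translation":[20,0,85],"angular":[0,0,0],"gripper":47},{"translation":[30,0,85],"angular":[0,0,0],"gripper":47},{"translation":[40,0,85],"angular":[0,0,0],"gripper":47},{"translation":[50,0,85],"angular":[0,0,0],"gripper":47},{"translation":[57,0,85],"angular":[0,0,0],"gripper":47}]' | tail -n 3; python3 h.py
python3 -m handwheel '[{"translation":[-20,0,0],"angular":[0,0,0],"gripper":47},{"translation":[-25,0,-45],"angular":[0,0,0],"gripper":47},{"translation":[-25,-10,-85],"angular":[0,0,8],"gripper":47},{"translation":[-15,-40,-85],"angular":[0,0,16],"gripper":47},{"translation":[2,-40,-85],"angular":[0,0,24],"gripper":47},{"translation":[2,-40,-85],"angular":[0,0,32],"gripper":47},{"translation":[2,-40,-85],"angular":[0,0,40],"gripper":47},{"translation":[2,-40,-85],"angular":[0,0,40],"gripper":47}]' | tail -n 3; python3 h.py
python3 - <<'E'
from h import *
s=capture('scene');b=blob(s,proj(s,np.r_[O+RS@[-.035,.05],.065]),18);print(b,sh(onz(s,b[0],.058)))
E
```

```text
wrist_force: [-5.4, -0.8, 5.6]
opening: 0.0402
grasp_force: 3.7
t 11.1 shelf mm [-83.1  49.7  46.2] yaw -0.0 zax [ 0.001 -0.    -1.   ] F [-5.4 -0.8  5.6] open 0.0402
wrist_force: [-0.5, -1.0, -0.7]
opening: 0.0401
grasp_force: 0.0
t 11.9 shelf mm [-81.7  89.8 130.9] yaw -40.16 zax [ 0.001  0.    -1.   ] F [-0.5 -1.  -0.7] open 0.0401
(array([336.79561893, 231.66046704]), 806.5, (321, 216, 33, 32)) [-33.97151445  52.50275627  58.        ]
```

```bash
python3 -m handwheel '[{"translation":[0,0,45],"angular":[0,0,0],"gripper":47},{"translation":[0,0,85],"angular":[0,0,0],"gripper":47},{"translation":[0,0,85],"angular":[0,0,0],"gripper":47},{"translation":[10,0,85],"angular":[0,0,0],"gripper":47},{"translation":[20,0,85],"angular":[0,0,0],"gripper":47},{"translation":[30,0,85],"angular":[0,0,0],"gripper":47},{"translation":[40,0,85],"angular":[0,0,0],"gripper":47},{"translation":[50,0,85],"angular":[0,0,0],"gripper":47},{"translation":[60,0,85],"angular":[0,0,0],"gripper":47},{"translation":[70,0,85],"angular":[0,0,0],"gripper":47}]' | tail -n 3; python3 h.py
python3 -m handwheel '[{"translation":[10,0,0],"angular":[0,0,0],"gripper":47},{"translation":[20,0,0],"angular":[0,0,0],"gripper":47},{"translation":[30,0,0],"angular":[0,0,0],"gripper":47},{"translation":[40,0,0],"angular":[0,0,0],"gripper":47},{"translation":[50,0,0],"angular":[0,0,0],"gripper":47},{"translation":[60,0,0],"angular":[0,0,0],"gripper":47},{"translation":[70,0,0],"angular":[0,0,0],"gripper":47},{"translation":[80,0,0],"angular":[0,0,0],"gripper":47},{"translation":[86,0,0],"angular":[0,0,0],"gripper":47},{"translation":[89,0,0],"angular":[0,0,0],"gripper":47}]' | tail -n 3; python3 h.py
python3 - <<'E'
from h import *
s=capture('scene');b=blob(s,proj(s,np.r_[O+RS@[.08,-.05],.065]),18);print(b,sh(onz(s,b[0],.058)))
E
```

```text
wrist_force: [-5.7, 3.0, 5.5]
opening: 0.0403
grasp_force: 3.2
t 12.95 shelf mm [-27.9  44.1  46.3] yaw -40.0 zax [ 0.001  0.    -1.   ] F [-5.7  3.   5.5] open 0.0403
wrist_force: [-4.5, 3.2, 5.3]
opening: 0.0402
grasp_force: 3.0
t 13.95 shelf mm [ 39.9 -13.1  45.8] yaw -40.03 zax [ 0.  0. -1.] F [-4.5  3.2  5.3] open 0.0402
(array([347.03096729, 276.8644746 ]), 958.0, (330, 259, 35, 37)) [ 77.0094034  -44.48604777  58.        ]
```

```bash
python3 -m handwheel '[{"translation":[1.5,-1.3,0],"angular":[0,0,0],"gripper":47},{"translation":[3,-2.6,0],"angular":[0,0,0],"gripper":47},{"translation":[4,-3.4,0],"angular":[0,0,0],"gripper":47}]' | tail -n 3; python3 h.py
python3 -m handwheel '[{"translation":[0.8,-0.6,0],"angular":[0,0,0],"gripper":47},{"translation":[1.5,-1.3,0],"angular":[0,0,0],"gripper":47}]' | tail -n 3; python3 h.py
python3 - <<'E'
from h import *
s=capture('scene');b=blob(s,proj(s,np.r_[O+RS@[.082,-.048],.065]),18);print(b,sh(onz(s,b[0],.058)))
E
```

```text
wrist_force: [-5.2, 0.6, 3.4]
opening: 0.0405
grasp_force: 2.2
t 14.3 shelf mm [ 44.5 -12.3  45.4] yaw -40.0 zax [-0.  0. -1.] F [-5.2  0.6  3.4] open 0.0405
wrist_force: [-21.5, -0.6, 13.8]
opening: 0.0403
grasp_force: 10.0
t 14.5 shelf mm [ 45.2 -12.2  45.2] yaw -40.01 zax [-0.003  0.    -1.   ] F [-21.5  -0.6  13.8] open 0.0403
(array([348.2028754 , 277.17500887]), 939.0, (331, 260, 36, 35)) [ 79.90709885 -43.30087709  58.        ]
```

Form1 touches the ledge. Next is form2.

```bash
python3 -m handwheel '[{"translation":[-20,0,0],"angular":[0,0,0],"gripper":47},{"translation":[-30,0,-45],"angular":[0,0,0],"gripper":47},{"translation":[-50,0,-90],"angular":[0,0,-3],"gripper":47},{"translation":[-95,-10,-95],"angular":[0,0,-6],"gripper":47},{"translation":[-140,-23,-95],"angular":[0,0,-10],"gripper":47},{"translation":[-185,-23,-95],"angular":[0,0,-10],"gripper":47},{"translation":[-230,-23,-95],"angular":[0,0,-10],"gripper":47},{"translation":[-270,-23,-95],"angular":[0,0,-10],"gripper":47},{"translation":[-296,-23,-95],"angular":[0,0,-10],"gripper":47},{"translation":[-296,-23,-95],"angular":[0,0,-10],"gripper":47}]' | tail -n 3; python3 h.py
python3 - <<'E'
from h import *
t=capture('top');b=blob(t,proj(t,np.r_[O+RS@[-.113,.165],.065]),18);print(b,sh(onz(t,b[0],.066)))
s=capture('scene');b=blob(s,proj(s,np.r_[O+RS@[-.113,.165],.065]),18);print(b,sh(onz(s,b[0],.058)))
E
```

```text
wrist_force: [0.4, -0.4, -0.3]
opening: 0.0397
grasp_force: 0.0
t 15.55 shelf mm [-167.1  197.3  140.7] yaw -29.86 zax [ 0.001  0.001 -1.   ] F [ 0.4 -0.4 -0.3] open 0.0397
(array([276.03302071, 258.59124658]), 853.0, (260, 240, 33, 37)) [-113.11481526  171.25913324   66.        ]
(array([340.14628595, 193.47465342]), 805.5, (325, 177, 32, 33)) [-112.1604478   166.06204561   58.        ]
```

```bash
python3 -m handwheel '[{"translation":[0,0,48],"angular":[0,0,0],"gripper":47},{"translation":[0,0,95],"angular":[0,0,0],"gripper":47},{"translation":[0,0,95],"angular":[0,0,0],"gripper":47},{"translation":[10,0,95],"angular":[0,0,0],"gripper":47},{"translation":[20,0,95],"angular":[0,0,0],"gripper":47},{"translation":[30,0,95],"angular":[0,0,0],"gripper":47},{"translation":[40,0,95],"angular":[0,0,0],"gripper":47},{"translation":[50,0,95],"angular":[0,0,0],"gripper":47},{"translation":[60,0,95],"angular":[0,0,0],"gripper":47},{"translation":[70,0,95],"angular":[0,0,0],"gripper":47}]' | tail -n 3; python3 h.py
python3 -m handwheel '[{"translation":[10,0,0],"angular":[0,0,0],"gripper":47},{"translation":[20,0,0],"angular":[0,0,0],"gripper":47},{"translation":[30,0,0],"angular":[0,0,0],"gripper":47},{"translation":[40,0,0],"angular":[0,0,0],"gripper":47},{"translation":[50,0,0],"angular":[0,0,0],"gripper":47},{"translation":[60,0,0],"angular":[0,0,0],"gripper":47},{"translation":[70,0,0],"angular":[0,0,0],"gripper":47},{"translation":[80,0,0],"angular":[0,0,0],"gripper":47},{"translation":[90,0,0],"angular":[0,0,0],"gripper":47},{"translation":[100,0,0],"angular":[0,0,0],"gripper":47}]' | tail -n 3; python3 h.py
python3 - <<'E'
from h import *
s=capture('scene');b=blob(s,proj(s,np.r_[O+RS@[.022,.087],.065]),18);print(b,sh(onz(s,b[0],.058)))
E
```

```text
wrist_force: [-3.6, 2.2, 3.2]
opening: 0.0401
grasp_force: 2.2
t 16.65 shelf mm [-104.1  160.1   45.5] yaw -30.01 zax [ 0.  0. -1.] F [-3.6  2.2  3.2] open 0.0401
wrist_force: [-3.6, 2.6, 4.4]
opening: 0.0405
grasp_force: 2.2
t 17.65 shelf mm [-17.5 110.1  45.3] yaw -30.01 zax [-0.  0. -1.] F [-3.6  2.6  4.4] open 0.0405
(array([361.03616981, 233.80887112]), 875.5, (345, 216, 34, 35)) [21.27890559 88.99021594 58.        ]
```

```bash
python3 -m handwheel '[{"translation":[10,0,0],"angular":[0,0,0],"gripper":47},{"translation":[20,0,0],"angular":[0,0,0],"gripper":47},{"translation":[30,0,0],"angular":[0,0,0],"gripper":47},{"translation":[40,0,0],"angular":[0,0,0],"gripper":47},{"translation":[50,0,0],"angular":[0,0,0],"gripper":47},{"translation":[56,0,0],"angular":[0,0,0],"gripper":47},{"translation":[60,0,0],"angular":[0,0,0],"gripper":47}]' | tail -n 3; python3 h.py
python3 -m handwheel '[{"translation":[1.7,-1,0],"angular":[0,0,0],"gripper":47},{"translation":[3.4,-2,0],"angular":[0,0,0],"gripper":47}]' | tail -n 3; python3 h.py
python3 - <<'E'
from h import *
s=capture('scene');b=blob(s,proj(s,np.r_[O+RS@[.08,.054],.065]),18);print(b,sh(onz(s,b[0],.058)))
E
```

```text
wrist_force: [-2.2, 0.8, 1.1]
opening: 0.0398
grasp_force: 1.4
t 18.4 shelf mm [34.2 80.2 45.2] yaw -30.03 zax [-0.  0. -1.] F [-2.2  0.8  1.1] open 0.0398
wrist_force: [-1.8, -0.6, -0.4]
opening: 0.0403
grasp_force: 0.9
t 18.6 shelf mm [37.6 80.6 45.3] yaw -30.01 zax [-0.  0. -1.] F [-1.8 -0.6 -0.4] open 0.0403
(array([370.71354743, 252.50516796]), 903.0, (354, 235, 35, 36)) [78.40511987 55.9785901  58.        ]
```

```bash
python3 -m handwheel '[{"translation":[1.7,-1,0],"angular":[0,0,0],"gripper":47},{"translation":[2.6,-1.5,0],"angular":[0,0,0],"gripper":47}]' | tail -n 3; python3 h.py
python3 -m handwheel '[{"translation":[0.9,-0.5,0],"angular":[0,0,0],"gripper":47},{"translation":[1.7,-1,0],"angular":[0,0,0],"gripper":47}]' | tail -n 3; python3 h.py
python3 - <<'E'
from h import *
s=capture('scene');b=blob(s,proj(s,np.r_[O+RS@[.082,.054],.065]),18);print(b,sh(onz(s,b[0],.058)))
E
```

```text
wrist_force: [-12.5, -0.9, 4.1]
opening: 0.0404
grasp_force: 6.6
t 18.85 shelf mm [39.9 80.7 45.1] yaw -30.0 zax [-0.002 -0.    -1.   ] F [-12.5  -0.9   4.1] open 0.0404
wrist_force: [-28.8, -1.6, 14.5]
opening: 0.04
grasp_force: 14.3
t 19.05 shelf mm [40.3 80.7 45. ] yaw -30.01 zax [-0.006 -0.    -1.   ] F [-28.8  -1.6  14.5] open 0.04
(array([371.17056475, 252.54344932]), 876.5, (355, 235, 34, 35)) [79.41156582 56.65546935 58.        ]
```

```bash
python3 -m handwheel '[{"translation":[-1.3,0.8,0],"angular":[0,0,0],"gripper":47},{"translation":[-0.3,2.5,0],"angular":[0,0,0],"gripper":47},{"translation":[0.7,4.2,0],"angular":[0,0,0],"gripper":47},{"translation":[2.2,6.8,0],"angular":[0,0,0],"gripper":47}]' | tail -n 3; python3 h.py
python3 - <<'E'
from h import *
s=capture('scene');b=blob(s,proj(s,np.r_[O+RS@[.082,.05],.065]),18);print(b,sh(onz(s,b[0],.058)))
E
```

```text
wrist_force: [-28.1, 23.5, 12.1]
opening: 0.0405
grasp_force: 18.1
t 19.5 shelf mm [38.9 75.8 44.9] yaw -29.95 zax [-0.005  0.003 -1.   ] F [-28.1  23.5  12.1] open 0.0405
(array([370.72014161, 253.48574623]), 894.5, (355, 236, 34, 36)) [80.3040181  53.44102045 58.        ]
```

```bash
python3 -m handwheel '[{"translation":[-20,-4,0],"angular":[0,0,0],"gripper":47},{"translation":[-30,-10,-45],"angular":[0,0,4],"gripper":47},{"translation":[-50,-15,-90],"angular":[0,0,8],"gripper":47},{"translation":[-90,-40,-100],"angular":[0,0,12],"gripper":47},{"translation":[-130,-65,-100],"angular":[0,0,16],"gripper":47},{"translation":[-170,-90,-100],"angular":[0,0,20],"gripper":47},{"translation":[-210,-115,-100],"angular":[0,0,24],"gripper":47},{"translation":[-256,-139,-100],"angular":[0,0,27],"gripper":47},{"translation":[-256,-139,-100],"angular":[0,0,27],"gripper":47},{"translation":[-256,-139,-100],"angular":[0,0,27],"gripper":47}]' | tail -n 3; python3 h.py
python3 - <<'E'
from h import *
t=capture('top');b=blob(t,proj(t,np.r_[O+RS@[-.08,.273],.065]),18);print(b,sh(onz(t,b[0],.066)))
s=capture('scene')
for p in((-.08,.273),(.082,.052),(.082,-.045),(.082,-.148)):
  b=blob(s,proj(s,np.r_[O+RS@p,.065]),18);print(b,sh(onz(s,b[0],.058)))
cv2.imwrite('pics/s3.png',cv2.resize(s['frame'][130:380,210:490,::-1],(672,600)))
E
```

```text
wrist_force: [1.0, 0.0, -0.7]
opening: 0.0402
grasp_force: 0.0
t 20.55 shelf mm [-99.4 285.8 143.8] yaw -53.78 zax [-0.014  0.041 -0.999] F [ 1.   0.  -0.7] open 0.0402
(array([242.32235067, 249.85028902]), 865.0, (225, 233, 36, 32)) [-77.24317266 273.48153617  66.        ]
(array([372.07623416, 177.61205767]), 763.0, (357, 162, 31, 32)) [-78.16378155 274.35507339  58.        ]
(array([370.81885714, 253.78114286]), 875.0, (354, 237, 35, 35)) [81.07221805 52.84192886 58.        ]
(array([348.84777184, 277.0311943 ]), 935.0, (331, 260, 36, 35)) [ 80.91474495 -41.89417747  58.        ]
(array([323.11551155, 304.26003127]), 959.5, (305, 287, 37, 36)) [  80.73922084 -146.04287288   58.        ]
```

View pics/s3.png

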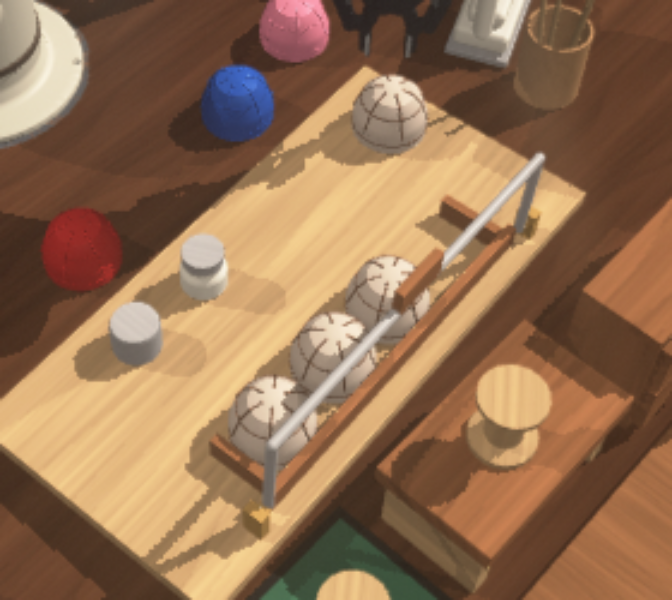

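The view shows three forms in the row by the ledge, with form3 at (388,112) in the crop and the gripper above it. The tool stopped short of its target, so I'm checking the joints.

```bash
python3 -m handwheel '[{"translation":[0,0,0],"angular":[0,0,0],"gripper":47}]'|head -3; python3 h.py; python3 -c "
from h import *
s=env.read_state();print(np.round(s['joint_pos'],3),np.round(s['qd'],2));print(RS.T@(s['orientation'][:2,:2]))"
```

```text
time_s: 20.75
position: [0.4549, 0.2734, 0.1435]
orientation: [[0.637, -0.771, -0.014], [-0.77, -0.637, 0.041], [-0.041, -0.015, -0.999]]
t 20.75 shelf mm [-98.9 285.2 143.5] yaw -53.86 zax [-0.014  0.041 -0.999] F [0.3 0.1 0.9] open 0.0405
[0.369 0.1   1.675 0.045 1.366 2.81 ] [ 0.  0.  0.  0. -0. -0.]
[[ 0.58924905 -0.80786608]
 [-0.80690666 -0.58916395]]
```

Joint 6 is at its limit, so I'm using the equivalent half-turn.

```bash
python3 -m handwheel '[{"translation":[0,0,0],"angular":[0,0,-8.5],"gripper":47},{"translation":[0,0,0],"angular":[0,0,-17],"gripper":47},{"translation":[0,0,0],"angular":[0,0,-25.5],"gripper":47},{"translation":[0,0,0],"angular":[0,0,-34],"gripper":47},{"translation":[0,0,0],"angular":[0,0,-42.5],"gripper":47},{"translation":[0,0,0],"angular":[0,0,-51],"gripper":47},{"translation":[0,0,0],"angular":[0,0,-59.5],"gripper":47},{"translation":[0,0,0],"angular":[0,0,-68],"gripper":47},{"translation":[0,0,0],"angular":[0,0,-76.5],"gripper":47},{"translation":[0,0,0],"angular":[0,0,-85],"gripper":47}]'|tail -1; python3 h.py; python3 -c "
from h import *
s=env.read_state();R=s['orientation'];print(np.round(s['joint_pos'],3))
# needed rotvec to vertical with shelf yaw 123
from scipy.spatial.transform import Rotation as Q
a=A+np.radians(123);T=np.array([[np.cos(a),np.sin(a),0],[np.sin(a),-np.cos(a),0],[0,0,-1]])
print(np.degrees(Q.from_matrix(R.T@T).as_rotvec()), R.T@(np.r_[O+RS@[-.1135,.325],.131]-s['position'])*1000)"
```

```text
grasp_force: 0.0
t 21.75 shelf mm [-99.1 285.3 143.4] yaw 31.47 zax [-0.015  0.042 -0.999] F [0.6 0.7 0.3] open 0.0401
[0.369 0.1   1.675 0.045 1.365 1.32 ]
[ -1.34572038  -2.47305168 -91.50365376] [  8.27312135 -40.84015176  14.22251372]
```

```bash
python3 -m handwheel '[{"translation":[4,-20,7],"angular":[-0.12,-0.22,-8.4],"gripper":47},{"translation":[8,-41,7],"angular":[-0.24,-0.45,-16.8],"gripper":47},{"translation":[8,-41,7],"angular":[-0.36,-0.68,-25.2],"gripper":47},{"translation":[8,-41,7],"angular":[-0.48,-0.9,-33.6],"gripper":47},{"translation":[8,-41,7],"angular":[-0.6,-1.12,-42],"gripper":47},{"translation":[8,-41,7],"angular":[-0.72,-1.35,-50.4],"gripper":47},{"translation":[8,-41,14],"angular":[-0.84,-1.57,-58.8],"gripper":47},{"translation":[8,-41,14],"angular":[-1,-1.8,-67.2],"gripper":47},{"translation":[8,-41,14],"angular":[-1.1,-2.05,-75.6],"gripper":47},{"translation":[8,-41,14],"angular":[-1.2,-2.25,-84],"gripper":47}]'|tail -1;python3 h.py; python3 -c "
from h import *
s=env.read_state();R=s['orientation'];print(np.round(s['joint_pos'],3))
from scipy.spatial.transform import Rotation as Q
a=A+np.radians(123);T=np.array([[np.cos(a),np.sin(a),0],[np.sin(a),-np.cos(a),0],[0,0,-1]])
print(np.degrees(Q.from_matrix(R.T@T).as_rotvec()), R.T@(np.r_[O+RS@[-.1135,.325],.131]-s['position'])*1000)"
```

```text
grasp_force: 0.0
t 22.75 shelf mm [-113.6  325.1  131.2] yaw 115.5 zax [-0.004  0.002 -1.   ] F [ 0.2 -0.   0.1] open 0.0401
[ 0.474  0.13   1.666  0.004  1.348 -0.033]
[-0.13449974 -0.23057047 -7.50192572] [-0.14895713  0.00493489  0.18822532]
```

```bash
python3 -m handwheel '[{"translation":[0,0,0],"angular":[-0.13,-0.23,-7.5],"gripper":47},{"translation":[0,0,45],"angular":[-0.13,-0.23,-7.5],"gripper":47},{"translation":[0,0,85],"angular":[-0.13,-0.23,-7.5],"gripper":47},{"translation":[0,0,85],"angular":[-0.13,-0.23,-7.5],"gripper":47}]'|tail -1;python3 h.py
python3 -m handwheel '[{"translation":[-10,0,0],"angular":[0,0,0],"gripper":47},{"translation":[-20,0,0],"angular":[0,0,0],"gripper":47},{"translation":[-30,0,0],"angular":[0,0,0],"gripper":47},{"translation":[-40,0,0],"angular":[0,0,0],"gripper":47},{"translation":[-50,0,0],"angular":[0,0,0],"gripper":47},{"translation":[-60,0,0],"angular":[0,0,0],"gripper":47},{"translation":[-70,0,0],"angular":[0,0,0],"gripper":47},{"translation":[-80,0,0],"angular":[0,0,0],"gripper":47}]'|tail -3;python3 h.py
python3 - <<'E'
from h import *
p=sh(env.read_state()['position'])[:2]/1000+.049*np.array([.545,-.839]);print(p)
s=capture('scene');b=blob(s,proj(s,np.r_[O+RS@p,.065]),18);print(b,sh(onz(s,b[0],.058)))
E
```

```text
grasp_force: 0.0
t 23.15 shelf mm [-116.6  324.3   41.9] yaw 122.66 zax [-0.007 -0.003 -1.   ] F [ 0.5 -0.1  1.6] open 0.0402
wrist_force: [-2.5, 3.2, 4.4]
opening: 0.0403
grasp_force: 2.8
t 23.95 shelf mm [-70.8 257.9  46.5] yaw 122.72 zax [-0.     0.001 -1.   ] F [-2.5  3.2  4.4] open 0.0403
[-0.04412806  0.21678373]
(array([369.56149733, 194.01762725]), 841.5, (354, 177, 32, 35)) [-45.95335712 218.53008258  58.        ]
```

```bash
python3 -m handwheel '[{"translation":[-10,0,0],"angular":[0,0,0],"gripper":47},{"translation":[-20,0,0],"angular":[0,0,0],"gripper":47},{"translation":[-30,0,0],"angular":[0,0,0],"gripper":47},{"translation":[-40,0,0],"angular":[0,0,0],"gripper":47},{"translation":[-50,0,0],"angular":[0,0,0],"gripper":47},{"translation":[-60,0,0],"angular":[0,0,0],"gripper":47},{"translation":[-70,0,0],"angular":[0,0,0],"gripper":47},{"translation":[-80,0,0],"angular":[0,0,0],"gripper":47}]'|tail -3;python3 h.py
python3 - <<'E'
from h import *
p=sh(env.read_state()['position'])[:2]/1000+.049*np.array([.545,-.839]);print(p)
s=capture('scene');b=blob(s,proj(s,np.r_[O+RS@p,.065]),18);print(b,sh(onz(s,b[0],.058)))
E
```

```text
wrist_force: [-1.8, 3.5, 3.7]
opening: 0.0401
grasp_force: 2.1
t 24.8 shelf mm [-27.6 190.6  46.3] yaw 122.72 zax [-0.     0.001 -1.   ] F [-1.8  3.5  3.7] open 0.0401
[-0.00091159  0.14946577]
(array([367.55279862, 215.96807078]), 866.5, (351, 199, 33, 35)) [ -2.19598186 150.14518848  58.        ]
```

```bash
python3 -m handwheel '[{"translation":[20,0,0],"angular":[0,0,0],"gripper":47},{"translation":[22,0,-45],"angular":[0,0,-8.2],"gripper":47},{"translation":[22,0,-88],"angular":[0,0,-16.4],"gripper":60},{"translation":[10,-25,-88],"angular":[0,0,-24.6],"gripper":70},{"translation":[-10,-48,-88],"angular":[0,0,-32.8],"gripper":70},{"translation":[-18,-48,-88],"angular":[0,0,-41],"gripper":70},{"translation":[-18,-48,-88],"angular":[0,0,-49.2],"gripper":70},{"translation":[-18,-48,-88],"angular":[0,0,-57.3],"gripper":70},{"translation":[-18,-48,-88],"angular":[0,0,-57.3],"gripper":70},{"translation":[-18,-48,-88],"angular":[0,0,-57.3],"gripper":70}]'|tail -1;python3 h.py
```

```text
grasp_force: 0.0
t 25.85 shelf mm [-58.7 149.9 134.1] yaw -180.24 zax [-0.  0. -1.] F [1.2 0.3 1. ] open 0.0599
```

```bash
python3 -m handwheel '[{"translation":[0,-2,45],"angular":[0,0,0.2],"gripper":70},{"translation":[0,-2,88],"angular":[0,0,0.2],"gripper":70},{"translation":[0,-2,88],"angular":[0,0,0.2],"gripper":70},{"translation":[-10,-2,88],"angular":[0,0,0.2],"gripper":70},{"translation":[-20,-2,88],"angular":[0,0,0.2],"gripper":70},{"translation":[-30,-2,88],"angular":[0,0,0.2],"gripper":70},{"translation":[-40,-2,88],"angular":[0,0,0.2],"gripper":70},{"translation":[-50,-2,88],"angular":[0,0,0.2],"gripper":70},{"translation":[-60,-2,88],"angular":[0,0,0.2],"gripper":70}]'|tail -3;python3 h.py
python3 -m handwheel '[{"translation":[-8,0,0],"angular":[0,0,0],"gripper":70},{"translation":[-16,0,0],"angular":[0,0,0],"gripper":70},{"translation":[-24,0,0],"angular":[0,0,0],"gripper":70},{"translation":[-29,0,0],"angular":[0,0,0],"gripper":70},{"translation":[-31,0,0],"angular":[0,0,0],"gripper":70}]'|tail -3;python3 h.py
python3 - <<'E'
from h import *
s=capture('scene')
for p in((.075,.149),(.082,.052),(.082,-.045),(.082,-.148)):
  b=blob(s,proj(s,np.r_[O+RS@p,.065]),18);print(b,sh(onz(s,b[0],.058)))
E
```

```text
wrist_force: [-7.2, -0.6, 7.4]
opening: 0.06
grasp_force: 4.8
t 26.75 shelf mm [  2.6 148.3  47.5] yaw -180.2 zax [ 0.001  0.001 -1.   ] F [-7.2 -0.6  7.4] open 0.06
wrist_force: [-6.5, 0.2, 6.1]
opening: 0.0597
grasp_force: 4.7
t 27.25 shelf mm [ 33.6 148.2  47.4] yaw -180.2 zax [ 0.001  0.001 -1.   ] F [-6.5  0.2  6.1] open 0.0597
(array([390.37193592, 229.46535418]), 863.5, (372, 212, 36, 34)) [ 74.04141236 152.21588444  58.        ]
(array([371.02797851, 253.41152492]), 899.5, (354, 236, 35, 36)) [80.78904987 54.15616159 58.        ]
(array([348.86883787, 277.04662751]), 936.5, (331, 260, 36, 35)) [ 80.9851651  -41.89652695  58.        ]
(array([323.11429564, 304.25881536]), 959.5, (305, 287, 37, 36)) [  80.73470472 -146.04214045   58.        ]
```

```bash
python3 -m handwheel '[{"translation":[-2,0,0],"angular":[0,0,0],"gripper":70},{"translation":[-4,0,0],"angular":[0,0,0],"gripper":70},{"translation":[-5,0,0],"angular":[0,0,0],"gripper":70}]'|tail -3;python3 h.py
python3 -m handwheel '[{"translation":[-1,0,0],"angular":[0,0,0],"gripper":70},{"translation":[-2,0,0],"angular":[0,0,0],"gripper":70}]'|tail -3;python3 h.py
python3 - <<'E'
from h import *
s=capture('scene')
for p in((.081,.149),(.082,.052),(.082,-.045),(.082,-.148)):
  b=blob(s,proj(s,np.r_[O+RS@p,.065]),18);print(b,sh(onz(s,b[0],.058)))
E
```

```text
wrist_force: [-6.0, 0.3, 6.1]
opening: 0.06
grasp_force: 4.3
t 27.6 shelf mm [ 38.3 148.2  47.4] yaw -180.2 zax [ 0.001  0.001 -1.   ] F [-6.   0.3  6.1] open 0.06
wrist_force: [-17.3, -1.3, 11.7]
opening: 0.06
grasp_force: 9.3
t 27.8 shelf mm [ 39.4 148.2  47.2] yaw -180.2 zax [-0.001  0.    -1.   ] F [-17.3  -1.3  11.7] open 0.06
(array([392.0290273 , 230.54286813]), 867.0, (374, 213, 36, 36)) [ 79.66418198 152.09006839  58.        ]
(array([371.00652863, 253.52415594]), 893.5, (354, 237, 35, 35)) [80.96153676 53.8272872  58.        ]
(array([348.86146724, 277.04184473]), 936.0, (331, 260, 36, 35)) [ 80.96167598 -41.89718559  58.        ]
(array([323.12100694, 304.25260417]), 960.0, (305, 287, 37, 36)) [  80.73635301 -146.01782892   58.        ]
```

All four forms are on the ledge at y ≈ 150, 52, −43 and −147 mm. Next I'll get the tool behind the raised bail.

```bash
python3 -m handwheel '[{"translation":[25,0,0],"angular":[0,0,0],"gripper":70},{"translation":[35,0,-45],"angular":[0,0,0],"gripper":70},{"translation":[35,0,-90],"angular":[0,0,0],"gripper":0},{"translation":[35,-30,-130],"angular":[0,0,0],"gripper":0},{"translation":[35,-60,-170],"angular":[0,0,0],"gripper":0},{"translation":[35,-90,-205],"angular":[0,0,0],"gripper":0},{"translation":[35,-130,-208],"angular":[0,0,0],"gripper":0},{"translation":[35,-148,-208],"angular":[0,0,0],"gripper":0},{"translation":[35,-148,-208],"angular":[0,0,0],"gripper":0},{"translation":[35,-148,-208],"angular":[0,0,0],"gripper":0}]'|tail -2;python3 h.py
python3 - <<'E'
from h import *
s=capture('scene')
for p in((.081,.149),(.082,.052),(.082,-.045),(.082,-.148)):
  b=blob(s,proj(s,np.r_[O+RS@p,.065]),18);print(b[0],sh(onz(s,b[0],.058)))
print(sh(tri(s,(0,0),capture('top'),(0,0)))[:0])
cv2.imwrite('pics/s4.png',cv2.resize(s['frame'][130:380,210:490,::-1],(672,600)))
E
```

```text
opening: -0.0003
grasp_force: 0.0
t 28.85 shelf mm [  4.3   0.  254.7] yaw -180.24 zax [ 0.001  0.001 -1.   ] F [-0.1  0.2 -0.6] open -0.0003
[392.38510937 230.84186233] [ 81.00372229 151.87383387  58.        ]
[371.01683502 253.54133932] [81.01552566 53.80016295 58.        ]
[348.84777184 277.0311943 ] [ 80.91474495 -41.89417747  58.        ]
[323.12100694 304.25260417] [  80.73635301 -146.01782892   58.        ]
[]
```

View pics/s4.png

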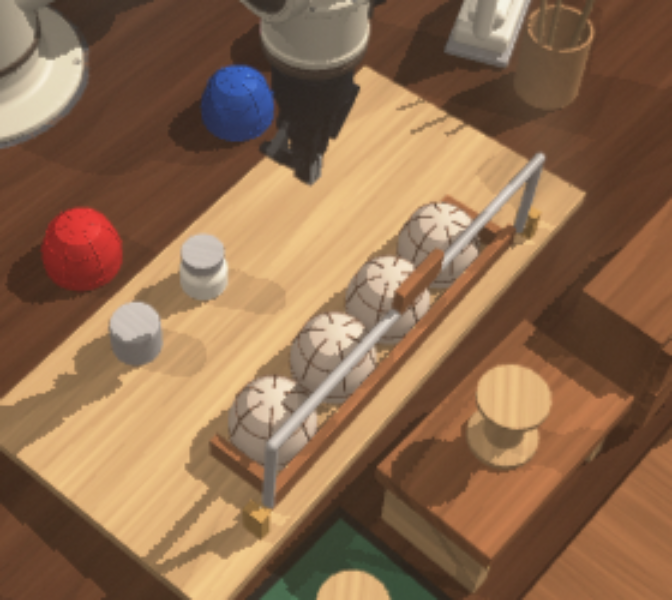

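All four forms stand in a neat row at equal x. The bail is upright with its tab at about (418,282) in the crop.

```bash
python3 -m handwheel '[{"translation":[-45,0,0],"angular":[0,0,0],"gripper":0},{"translation":[-90,0,0],"angular":[0,0,0],"gripper":0},{"translation":[-135,0,0],"angular":[0,0,0],"gripper":0},{"translation":[-181,0,0],"angular":[0,0,0],"gripper":0},{"translation":[-181,0,0],"angular":[0,0,0],"gripper":0},{"translation":[-181,0,25],"angular":[0,0,0],"gripper":0},{"translation":[-181,0,52],"angular":[0,0,0],"gripper":0},{"translation":[-181,0,52],"angular":[0,0,0],"gripper":0}]'|tail -2;python3 h.py
python3 -m handwheel '[{"translation":[8,0,0],"angular":[0,0,0],"gripper":0},{"translation":[16,0,0],"angular":[0,0,0],"gripper":0},{"translation":[24,0,0],"angular":[0,0,0],"gripper":0},{"translation":[30,0,0],"angular":[0,0,0],"gripper":0}]'|tail -2;python3 h.py
```

```text
opening: 0.0001
grasp_force: 0.0
t 29.75 shelf mm [183.6   0.9 198.1] yaw -180.12 zax [-0.006  0.001 -1.   ] F [ 0.3  0.2 -1. ] open 0.0001
opening: -0.0001
grasp_force: 0.8
t 30.15 shelf mm [154.3  -0.4 203.8] yaw -180.18 zax [ 0.002  0.    -1.   ] F [ 2.4 -0.2  1. ] open -0.0001
```

```bash
python3 -m handwheel '[{"translation":[9,0,0],"angular":[0,0,0],"gripper":0},{"translation":[21.5,0,1],"angular":[0,0,0],"gripper":0},{"translation":[35,0,3.5],"angular":[0,0,0],"gripper":0},{"translation":[48.5,0,7],"angular":[0,0,0],"gripper":0},{"translation":[61,0,12.5],"angular":[0,0,0],"gripper":0},{"translation":[73.5,0,19],"angular":[0,0,0],"gripper":0},{"translation":[85,0,26],"angular":[0,0,0],"gripper":0},{"translation":[96,0,35],"angular":[0,0,0],"gripper":0},{"translation":[105.5,0,44.5],"angular":[0,0,0],"gripper":0},{"translation":[114.5,0,55],"angular":[0,0,0],"gripper":0}]'|tail -2;python3 h.py
python3 - <<'E'
from h import *
s=capture('scene');cv2.imwrite('pics/s5.png',cv2.resize(s['frame'][130:380,210:490,::-1],(672,600)))
E
```

```text
opening: 0.0003
grasp_force: 0.4
t 31.15 shelf mm [ 39.4  -0.  147.2] yaw -180.19 zax [ 0.  0. -1.] F [ 1.9 -0.1  0.7] open 0.0003
```

View pics/s5.png

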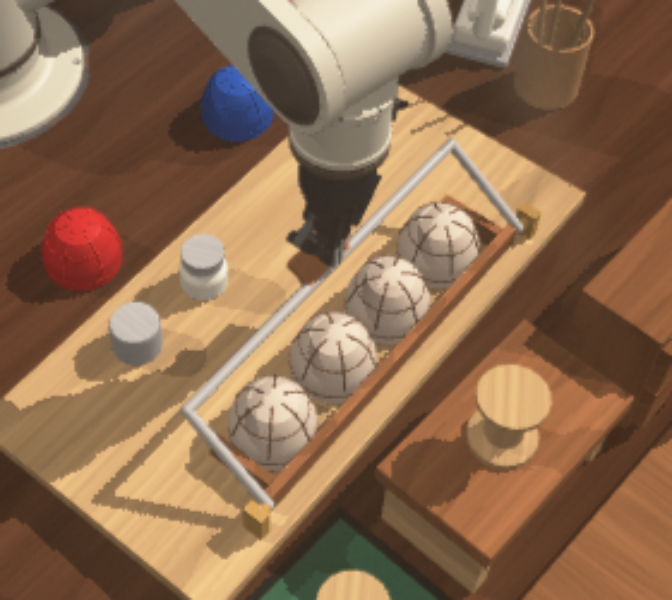

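The bail is folding, with the finger pressing on the tab at about (330,262) in the crop. The forms are unmoved.

```bash
python3 -m handwheel '[{"translation":[7.5,0,11.5],"angular":[0,0,0],"gripper":0},{"translation":[14,0,24],"angular":[0,0,0],"gripper":0},{"translation":[19,0,36.5],"angular":[0,0,0],"gripper":0},{"translation":[23,0,49.5],"angular":[0,0,0],"gripper":0},{"translation":[26,0,63],"angular":[0,0,0],"gripper":0},{"translation":[27,0,70],"angular":[0,0,0],"gripper":0},{"translation":[28,0,74],"angular":[0,0,0],"gripper":0}]'|tail -2;python3 h.py
python3 -m handwheel '[{"translation":[0,0,1],"angular":[0,0,0],"gripper":0},{"translation":[0,0,2],"angular":[0,0,0],"gripper":0}]'|tail -2;python3 h.py
```

```text
opening: 0.0001
grasp_force: 0.2
t 31.9 shelf mm [12.1  0.2 72.2] yaw -180.19 zax [-0.001  0.001 -1.   ] F [ 0.4 -0.6  0.5] open 0.0001
opening: 0.0001
grasp_force: 0.2
t 32.1 shelf mm [12.6  0.1 71.4] yaw -180.18 zax [ 0.  0. -1.] F [-0.1 -0.1  0.8] open 0.0001
```

```bash
python3 -m handwheel '[{"translation":[0,0,1],"angular":[0,0,0],"gripper":0},{"translation":[0,0,2],"angular":[0,0,0],"gripper":0}]'|tail -2;python3 h.py
python3 -m handwheel '[{"translation":[0,0,1],"angular":[0,0,0],"gripper":0},{"translation":[0,0,1.5],"angular":[0,0,0],"gripper":0}]'|tail -2;python3 h.py
python3 - <<'E'
from h import *
s=capture('scene');cv2.imwrite('pics/s6.png',cv2.resize(s['frame'][130:380,210:490,::-1],(672,600)))
E
```

```text
opening: 0.0002
grasp_force: 14.1
t 32.3 shelf mm [12.8  0.1 70.8] yaw -180.18 zax [ 0.001  0.    -1.   ] F [-11.4   1.3  28.3] open 0.0002
opening: -0.0001
grasp_force: 20.6
t 32.5 shelf mm [12.8  0.1 70.6] yaw -180.17 zax [ 0.002  0.    -1.   ] F [-17.9   1.1  41.6] open -0.0001
```

View pics/s6.png

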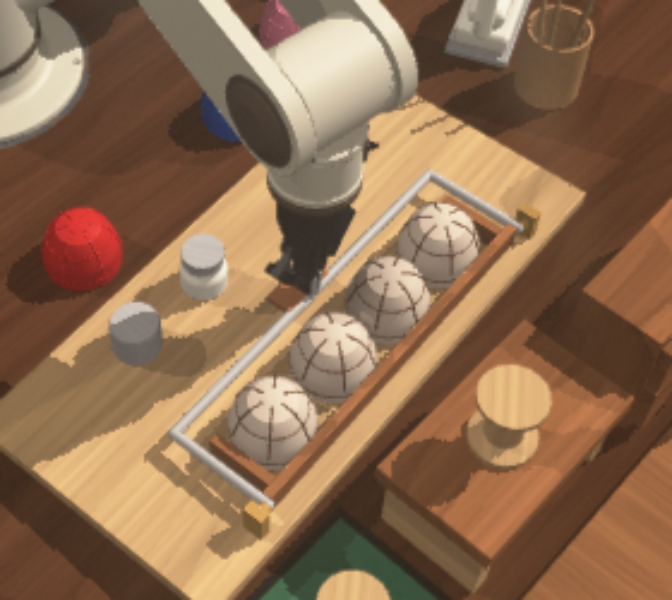

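The bail is level at its stop: the tip is at z = 70.7 mm and the force rose sharply. I'll release it, check the forms and hand in.

```bash
python3 -m handwheel '[{"translation":[0,0,-3],"angular":[0,0,0],"gripper":0},{"translation":[0,0,-20],"angular":[0,0,0],"gripper":0},{"translation":[0,0,-60],"angular":[0,0,0],"gripper":0},{"translation":[0,0,-80],"angular":[0,0,0],"gripper":0},{"translation":[0,0,-80],"angular":[0,0,0],"gripper":0}]'|tail -2;python3 h.py
python3 - <<'E'
from h import *
from rig import job_done
s=capture('scene');ok=True
for p in((.081,.149),(.082,.052),(.082,-.045),(.082,-.148)):
  b=blob(s,proj(s,np.r_[O+RS@p,.065]),18);q=sh(onz(s,b[0],.058));print(q.round(1));ok&=abs(q[0]-81)<4
for y in(.225,-.225): print('bar corner expected',proj(s,np.r_[O+RS@[.015,y],.065]))
if ok: print(job_done())
E
```

```text
opening: 0.0
grasp_force: 0.0
t 33.05 shelf mm [ 1.380e+01 -1.000e-01  1.513e+02] yaw -180.18 zax [ 0.005 -0.    -1.   ] F [ 0.1  0.1 -1. ] open 0.0
[ 80.9 150.4  58. ]
[81.2 54.4 58. ]
[ 80.9 -41.9  58. ]
[  80.7 -146.1   58. ]
bar corner expected [388.45398281 201.54449376]
bar corner expected [282.09672198 309.48387916]
the job is handed in; nothing more can be done
None
```

The four forms stand in a row against the back ledge between the cheeks, the keeper bail is folded fully down in front of them, and I handed the job in at about 33 s (limit 72 s); no verdict was returned.

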